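# Work a seized test plug out of its port and park it

## Robot

A 7-joint arm with a two-finger parallel gripper is mounted at the origin on a cart in front of the work surface, level with it; the furniture and walls round the work are solid. World frame = base frame: x ahead of the robot, y to its left, z up, the work surface at z = 0. Lengths are in m, angles in rad, forces in N, time in s.
With the tool pointing down it reaches from about 0.425 to 0.925 m from the base axis. Payload 6.8 kg.
Tool frame: the origin (TCP) lies at the very end of the fingers, on their centre line; the grasp point (between the pads) lies 19 mm behind it; z points along the fingers, y is the line along which they close (so a half turn about z gives the same grasp; the last joint's range is limited). The gripper opens to 85 mm and grips with 20 to 120 N. Pads are 22 mm wide; open, the fingers measure 114 mm over their backs; the gripper's body (76 mm by 85 mm) begins 54 mm behind the grasp point. The pads swing forward as they close: fully open they stand 13 mm farther back than shut.
Start: joints at [-0.108, 0.477, 0.022, 1.555, -0.011, 1.109, -0.083], TCP at [0.675, 0, 0.231] pointing down, gripper open.
Joint ranges: [-2.96, 2.96], [-0.34, 2.1], [-1.41, 1.46], [0.24, 2.44], [-1.37, 4.51], [0.17, 1.92], [-2.96, 2.96]. Speed limits (rad/s): [2.39, 2.39, 3.14, 3.14, 3.14, 3.14, 3.14].

## Interface

Orientations are given as a unit quaternion [w, x, y, z].
In Python, from station import get_obs, read_camera, hand_in gives the robot as it stands.
- The arm moves only by the tool arm_command, never from a script. Its argument "commands" is one flat list of numbers, 7 for each row, row after row: the shift along the tool's x, y, z in m, then the turn, a rotation vector about the tool's x, y, z in degrees, then the opening, from 0 (shut) to 1 (fully open). In form: [tx, ty, tz, rx, ry, rz, fingers, tx, ty, tz, rx, ry, rz, fingers, ...]. A call has 1 to 8 rows; each row is the pose to reach, as a shift and turn from the pose commanded when the call began, along the tool's axes at that moment; what a row does not reach only later rows make up. A row lasts 1/10 s, in which the tool goes at most 50 mm and 8.59 degrees, less where a joint would pass 70% of its speed; a pose out of reach is approached as far as the arm can. A call with a gripper value outside its range is refused whole. The fingers move at their own pace and stop on an object; "force" is the grip in N (left out, the last holds). Time passes only in rows, so rows that repeat a pose let the fingers close. It gives the time, the measured TCP pose, the force, the opening and the grip force at its end, in the units of the state.
- get_obs(): the state, without advancing time (a new reading comes with each control period).
- read_camera(name): name is "scene" or "side" or "wrist"; returns a dict with "img" (400x640x3 uint8, red, green, blue), "camera_matrix" (3x3 intrinsics, pixels), "pose" (4x4, takes a point from camera to world coordinates). Camera axes: x right, y down, z forward; pixel columns grow to the right and rows downward; lengths in m; the calibration is good to about 2 mm. A picture is of the moment at which its call begins. There is no depth.
- hand_in(): hands the job in; it is judged then, once.
The state is a dict: "t": time; "q": joint angles; "joint_vel": joint speeds; "joint_torque": joint torques, N m; "eef_pos": TCP position; "tool_rot": TCP orientation; "contact_force": force on the tool from outside, world axes, zero at the start; "torque": the same for the moment, N m; "gripper_width": opening from 0.0 (shut) to 1.0 (fully open); "grasp_force": force on a finger pad.
Only numpy, scipy, OpenCV 4.12 (cv2) and the standard library are available. Lean on these libraries where they do the work, as an engineer would, in place of code of your own. Each camera call takes 0.05 s, during which the arm holds its last target. There are 200 camera calls.

## Task

The test plug with the black thumb bar has seized in the loose metal port block. Grip the flat sides of its bar and work it free by twisting it a little to and fro, both ways, while easing it up, so that the block stays down in its cradle (a straight pull just lifts the block). Stand the plug upright on the rubber mat and let go, then take it again by the two ends of its bar and lower it upright to the floor of the narrow U-shaped slot before letting go; leave everything else where it is.

Things in the scene. Friction and masses are not known exactly. Their poses are not given: they have to be found in the camera images.
- plug: The seized test plug, 62 mm tall, about 0.14 kg: round steel stem 24 mm in diameter, collar 29 mm in diameter from 34 to 39 mm above the foot, then a black rectangular thumb bar 50 mm long (its x), 26 mm wide (its y), from 38 to 62 mm above the foot. Origin: centre of the flat foot; z runs up the stem. The lowest 18 mm of the stem start in the bore.
- port_block: Loose aluminium block 92 (x) x 76 (y) x 36 mm high, about 0.75 kg, origin: centre of its underside, blind bore 18 mm deep. Two steel posts, 10 mm thick, stand at x = +35.5 and -35.5 mm, up to 83 mm above its underside, just past the ends of the plug's bar (bar along the block's x within 0.05 rad): no finger fits at the bar's ends there, only at its flat sides.
- cradle: Fixed dark steel cradle, 116 (x) x 100 (y) mm, origin: centre of its underside on the bench. The block rests on its floor plate, 6 mm thick, inside a rim 18 mm high with 2 mm of play on each side, which keeps the block from turning but not from being lifted.
- mat: Fixed flat rubber mat, 90 mm (x) x 120 mm (y) x 3 mm thick, origin in the centre of its underside; the plug is stood on its top on the way.
- slot: Fixed aluminium U-channel, 120 mm long (its x), open above and at both ends; origin: centre of its underside. Two upright walls, 40 mm apart inside, 5 mm thick, rise to 76 mm above the bench; the floor between them is 5 mm above the bench; foot flange 80 mm wide. The plug goes in with its bar along the slot: fingers have room only at the bar's ends.
- grease_tin: Bystander: flat round tin with a blue lid, 54 mm wide, 24 mm high, origin in the centre of its underside.
- vial: Bystander: small white dropper bottle with red tip, 31 mm wide, 94 mm high, origin in the centre of its underside.
- tape_roll: Bystander: lying roll of blue tape, 73 mm wide, 25 mm high, origin in the centre of its underside.
- usb_stick: Bystander: USB stick, 50 mm (y) x 17 mm x 8 mm, origin in the centre of its underside.
- wrench: Bystander: small spanner, 150 mm (y) x 30 mm x 5 mm, origin in the centre of its underside.
- hex_key: Bystander: hex key, 132 mm (y) x 32 mm x 6 mm, origin in the centre of its underside.
- connector_spare: Bystander between the cradle and the slot: round dark grey connector, 25 mm wide, 32 mm high, origin in the centre of its underside.
- bar_end (a point): Point inside one end of the plug's bar: on the plug's x axis, 24 mm from its centre line and 50 mm above its foot.
- bar_mid (a point): Centre of the plug's bar, 50 mm above the foot on the plug's axis: where to grip. In the bore the seal's friction holds the plug with about twice the block's weight or more against a straight pull, over the first 13 mm of rise; higher up it is loose. Twisting takes roughly 0.2 N m.
- port (a point): Centre of the bore's mouth on the block's top, 36 mm above the block's underside; axes as the block's. While the stem slides round much faster than it rises, little pull is needed: about 2 mm of rise in each swing of 0.7 rad, 0.35 rad to either side of straight (the posts leave the fingers room for that). Rise only while it is turning.
Not all that is in view belongs to the job. Leave any red look-alike of the plug alone.

How it is judged:
On the way, in this order (a step that is already met when the one before it is completed fails the run):
1. the plug, still in its bore, is twisted one way (counter-clockwise from above) by at least about 6 degrees from straight (y of bar_end in the frame of port_block above 0.0026 m and z of plug in the frame of port_block below 0.031 m), for 0.02 s.
2. and then the other way (clockwise) by at least about 6 degrees from straight, still in its bore (y of bar_end in the frame of port_block below -0.0026 m and z of plug in the frame of port_block below 0.033 m), for 0.02 s.
3. the plug is out of the block, which is still down in its cradle (z of plug in the frame of port_block above 0.04 m and z of port_block in the frame of cradle below 0.01 m), for 0.1 s.
4. the plug stands upright on the mat, let go (x of plug in the frame of mat between -0.045 and 0.045 m and y of plug in the frame of mat between -0.06 and 0.06 m and z of plug in the frame of mat below 0.007 m and angle between plug's own z axis and vertical below 0.15 rad and contact force between the fingers and plug below 0.1 N), for 0.2 s.
5. the plug is lowered to the floor of the slot while still held (x of plug in the frame of slot between -0.045 and 0.045 m and y of plug in the frame of slot between -0.012 and 0.012 m and z of plug in the frame of slot below 0.013 m and contact force between the fingers and plug above 0.3 N), for 0.02 s.
At the end, for the whole second after the job is handed in: The plug stands upright (within 7 degrees) and at rest on the floor of the slot (foot within 3 mm of it), its axis within 12 mm of the slot's middle line and 45 mm of its centre along the slot, and the port block lies level in its cradle (underside less than 4 mm above the cradle's floor plate) (x of plug in the frame of slot between -0.045 and 0.045 m and y of plug in the frame of slot between -0.012 and 0.012 m and z of plug in the frame of slot between 0.003 and 0.008 m and angle between plug's own z axis and vertical below 0.12 rad and linear speed of plug below 0.02 m/s and z of port_block in the frame of cradle below 0.01 m and angle between port_block's own z axis and vertical below 0.06 rad); the robot touches nothing.
It fails at once if the port block is lifted more than 10 mm off the floor of its cradle (z of port_block in the frame of cradle above 0.016 m).
It fails at once if a bystander is moved more than 30 mm (distance of any of grease_tin, vial, tape_roll, usb_stick, wrench, hex_key, connector_spare from where it was at the start of the episode above 0.03 m).
It also fails if it takes over 72 s, if anything falls off the work surface, if the arm or the gripper's body presses on something with over 40 N, if the wrist force passes 120 N, or if a joint passes its speed limit or range.

## Working session

There is one attempt and no reset: what is moved stays moved. The work goes in short steps, Python scripts to look and compute and a tool call to move; the robot and the scene stay as the last step left them, time stands still between calls to the robot, and variables do not carry over. Pictures are saved under pics/ and viewed, at most 12 in all, crops included, and the job is handed in when it is done.

Besides the shell and the picture viewer there is one more tool, called as name(argument=value, ...), one argument or row to a line, values as JSON. arm_command: Moves the arm, as the interface text tells. Its arguments: {"type":"object","properties":{"commands":{"type":"array","items":{"type":"number"}},"force":{"type":"number"}},"required":["commands"]}

```bash
mkdir -p pics; cat > h.py <<'E'
import numpy as np, cv2
from station import get_obs, read_camera, hand_in
def snap(name,fn):
    c=read_camera(name); cv2.imwrite(f'pics/{fn}.png',c['img'][:,:,::-1]); np.savez(f'pics/{fn}.npz',K=c['camera_matrix'],P=c['pose']); return c
def ray(fn,u,v,z):
    d=np.load(f'pics/{fn}.npz'); K,P=d['K'],d['P']
    r=P[:3,:3]@np.linalg.inv(K)@[u,v,1]; o=P[:3,3]
    return o+r*(z-o[2])/r[2]
def proj(fn,p):
    d=np.load(f'pics/{fn}.npz'); K,P=d['K'],d['P']
    c=K@(P[:3,:3].T@(np.array(p)-P[:3,3])); return c[:2]/c[2]
E
python3 - <<'E'
from h import *
ims=[]
for n in ['scene','side','wrist']:
    c=snap(n,n+'0'); print(n,c['pose'].round(3).tolist(),c['camera_matrix'][0,0])
o=get_obs();print(o['t'],o['eef_pos'],o['tool_rot'],o['gripper_width'],o['contact_force'])
E
```

```text
scene [[0.56, -0.556, 0.614, -0.176], [-0.829, -0.391, 0.401, -0.473], [0.017, -0.733, -0.68, 0.949], [0.0, 0.0, 0.0, 1.0]] 474.01067862857195
side [[-0.307, -0.398, 0.865, -0.297], [-0.952, 0.144, -0.271, 0.321], [-0.017, -0.906, -0.423, 0.526], [0.0, 0.0, 0.0, 1.0]] 428.7559523377095
wrist [[1.0, -0.0, -0.001, 0.675], [-0.0, -0.964, -0.267, 0.067], [-0.001, 0.267, -0.964, 0.373], [0.0, 0.0, 0.0, 1.0]] 289.0369245094413
0.15 [6.74557744e-01 2.96633940e-06 2.30561021e-01] [-4.56062331e-04  7.07094417e-01  7.07118804e-01 -5.24563906e-04] 1.0012107710963833 [-0.55366673 -0.377499   -0.6218466 ]
```

View pics/scene0.png

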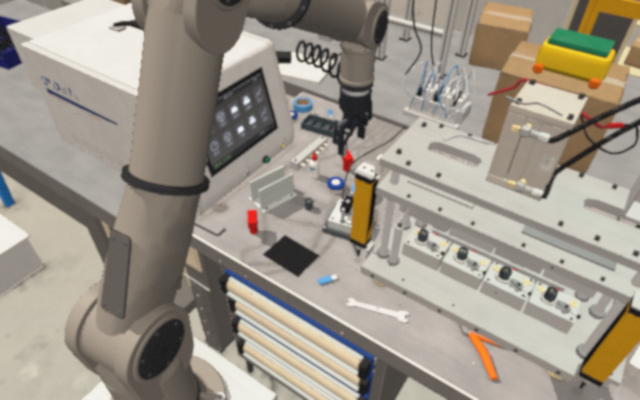

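View pics/wrist0.png

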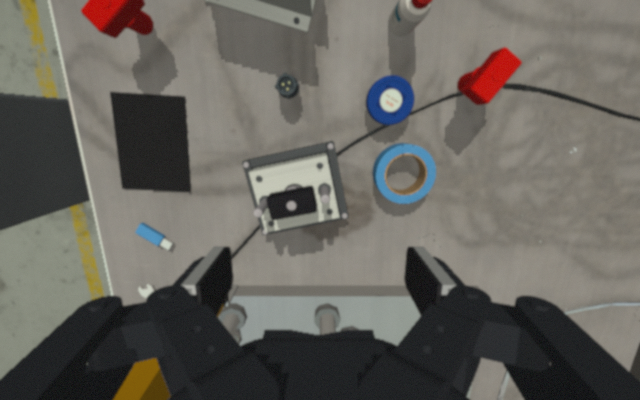

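The black-barred plug sits at wrist pixel (292,203), between the posts. Both red look-alikes, at (115,12) and (490,75), lack the black bar and the block. The mat is at (150,142), and the slot is at the top edge near (265,5). I'll confirm the plug in an enlarged crop.

```bash
python3 - <<'E'
from h import *
a=cv2.imread('pics/wrist0.png')[130:250,230:360]; a=cv2.resize(a,None,fx=4,fy=4,interpolation=cv2.INTER_CUBIC)
cv2.imwrite('pics/crop0.png',np.hstack([a]))
for n,u,v,z in [('bar',292,203,.086),('mat',113,93,.003),('mat',186,97,.003),('mat',190,191,.003),('mat',122,189,.003),('shelfedge z0',320,288,0),('shelf .1',320,288,.1),('shelf .1',320,288,.2),('conn',288,85,.032),('slotR',308,27,.0),('slotL',210,2,.076)]:
    print(n,ray('wrist0',u,v,z).round(4))
E
```

```text
bar [ 0.6472 -0.0139  0.086 ]
mat [0.4273 0.1003 0.003 ]
mat [0.5146 0.0957 0.003 ]
mat [ 0.5056 -0.0208  0.003 ]
mat [ 0.4166 -0.0181  0.003 ]
shelfedge z0 [ 0.6767 -0.1668  0.    ]
shelf .1 [ 0.6761 -0.1042  0.1   ]
shelf .1 [ 0.6756 -0.0416  0.2   ]
conn [0.641  0.1058 0.032 ]
slotR [0.6625 0.1715 0.    ]
slotL [0.5775 0.17   0.076 ]
```

View pics/crop0.png

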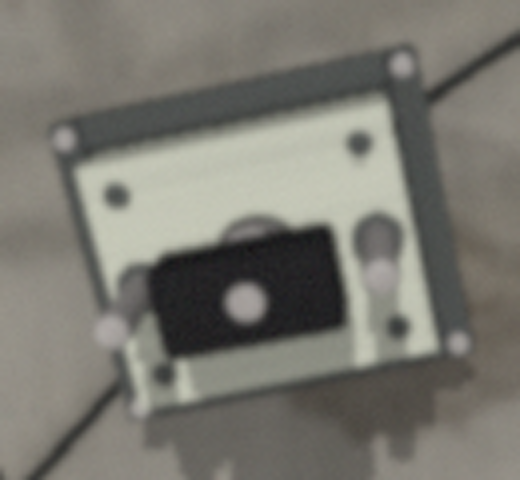

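View pics/side0.png

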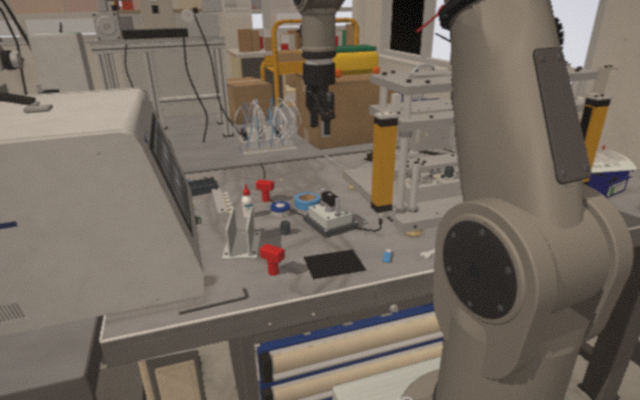

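Confirmed: the black bar with its disc at wrist pixel (291,206), with post tops at about (257.5,213) and (325,199). The side view shows the slot at (240,230), with the vial behind it at (246,195), a red look-alike at (272,258), and the fixture pillar at (383,165).

```bash
python3 - <<'E'
from h import *
w='wrist0'
print('disc',ray(w,291.2,205.7,.086))
a,b=ray(w,257.5,212.75,.089),ray(w,325,199.25,.089);print('posts',a,b,(a+b)/2,np.linalg.norm(a-b),np.arctan2(*(b-a)[[1,0]]))
a,b=ray(w,230+172/4,130+357/4,.086),ray(w,230+347/4,130+325/4,.086);print('south edge',a,b,(a+b)/2,np.linalg.norm(a-b),np.arctan2(*(b-a)[[1,0]]))
s='side0'
for n,u,v,z in [('pillar base',383,208,.0),('lower plate',400,228,.02),('lower plate2',345,172,.02),('vial',246,210,0),('slot front bottom',224,256,0),('slot fr',258,257,0),('wall top L',230,207,.076),('wall top R',248,207,.076),('redlook',272,274,0)]: print(n,ray(s,u,v,z).round(3))
p=ray(s,383,208,0)
for z in [.1,.15,.2,.25,.3]: print(z,proj(s,[p[0],p[1],z]).round())
print('sc pillar',ray('scene0',362,245,0),'slot', [ray('scene0',*q,.076).round(3) for q in [(250,186),(289,165)]])
E
```

```text
disc [ 0.64633247 -0.01678477  0.086     ]
posts [ 0.61173349 -0.02347173  0.089     ] [ 0.68115034 -0.0090869   0.089     ] [ 0.64644192 -0.01627931  0.089     ] 0.07089162581571258 0.20433191432877446
south edge [ 0.62689883 -0.03155973  0.086     ] [ 0.67272442 -0.0227884   0.086     ] [ 0.64981163 -0.02717407  0.086     ] 0.04665747563784875 0.1891193561899905
pillar base [ 0.685 -0.19   0.   ]
lower plate [ 0.53  -0.159  0.02 ]
lower plate2 [ 0.938 -0.175  0.02 ]
vial [0.804 0.179 0.   ]
slot front bottom [0.577 0.268 0.   ]
slot fr [0.547 0.195 0.   ]
wall top L [0.675 0.234 0.076]
wall top R [0.66  0.192 0.076]
redlook [0.469 0.179 0.   ]
0.1 [385. 175.]
0.15 [386. 157.]
0.2 [387. 139.]
0.25 [388. 120.]
0.3 [389. 101.]
sc pillar [ 0.60117117 -0.09496679  0.        ] slot [array([0.55 , 0.245, 0.076]), array([0.689, 0.213, 0.076])]
```

arm_command(
  commands=[-0.0165,-0.028,0.02,0,0,8.5,1,-0.0165,-0.028,0.04,0,0,17,1,-0.0165,-0.028,0.06,0,0,25.5,1,-0.0165,-0.028,0.08,0,0,34,1,-0.0165,-0.028,0.09,0,0,42.5,1,-0.0165,-0.028,0.09,0,0,51,1,-0.0165,-0.028,0.09,0,0,59.5,1,-0.0165,-0.028,0.09,0,0,68,1],
  force=60,
)

```text
t: 0.95
eef_pos: [0.6467, -0.0164, 0.1408]
tool_rot: [-0.0, 0.982, 0.188, -0.0]
contact_force: [0.8, -0.4, 0.6]
gripper_width: 1.001
grasp_force: 0.0
```

arm_command(
  commands=[0,0,0,0,0,5.3,1,0,0,0,0,0,10.5,1,0,0,0,0,0,10.5,1],
)

```text
t: 1.25
eef_pos: [0.6468, -0.0163, 0.1409]
tool_rot: [0.0, 0.995, 0.1, -0.0]
contact_force: [0.8, -0.2, 0.1]
gripper_width: 0.997
grasp_force: 0.0
```

```bash
python3 - <<'E'
from h import *
snap('wrist','wrist1')
o=get_obs();print(o['t'],o['eef_pos'],o['tool_rot'],o['contact_force'],o['q'])
for z in (.086,.089): print(proj('wrist1',[.6464,-.0165,z]))
E
```

```text
1.3 [ 0.64678603 -0.01626865  0.14097503] [ 8.57002387e-05  9.94855189e-01  1.01306625e-01 -3.36728626e-04] [-0.15700848  0.83769614 -0.2626257 ] [-0.30912964  0.54017937  0.3309406   1.72403673 -0.21243077  0.91334909
 -1.25925642]
[317.54011301 219.50671641]
[317.54049992 220.87468612]
```

View pics/wrist1.png

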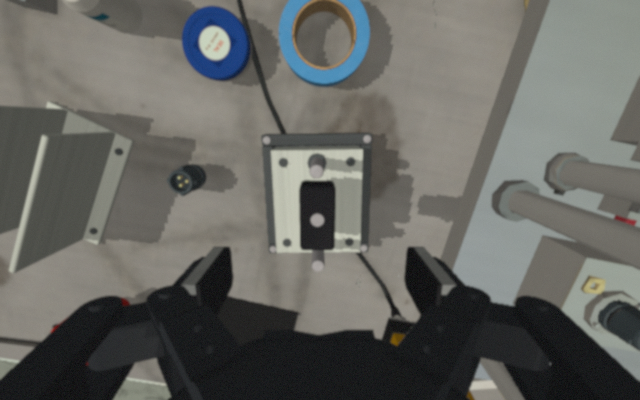

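The view agrees with the measurement: disc at (317,219), predicted (317.5,219.5), and the posts line up on column 317. Next I descend and grip.

arm_command(
  commands=[0,0,0.035,0,0,0,1,0,0,0.065,0,0,0,0.8,0,0,0.075,0,0,0,0.6,0,0,0.076,0,0,0,0.4,0,0,0.076,0,0,0,0.2,0,0,0.076,0,0,0,0.2,0,0,0.076,0,0,0,0.2,0,0,0.076,0,0,0,0.2],
  force=60,
)

```text
t: 2.1
eef_pos: [0.6479, -0.016, 0.0666]
tool_rot: [-0.0, 0.995, 0.1, 0.001]
contact_force: [-0.3, 2.6, 4.6]
gripper_width: 0.294
grasp_force: 60.8
```

arm_command(
  commands=[0,0,0,0,0,-7,0.2,0,0,-0.0005,0,0,-14,0.2,0,0,-0.001,0,0,-20,0.2,0,0,-0.001,0,0,-14,0.2,0,0,-0.0015,0,0,-6,0.2,0,0,-0.002,0,0,2,0.2,0,0,-0.0025,0,0,10,0.2,0,0,-0.003,0,0,18,0.2],
  force=80,
)

```text
t: 2.9
eef_pos: [0.647, -0.017, 0.0681]
tool_rot: [0.0, 0.998, -0.059, 0.0]
contact_force: [0.6, 0.5, -6.2]
gripper_width: 0.286
grasp_force: 79.1
```

```bash
python3 - <<'E'
from h import *
from scipy.spatial.transform import Rotation as R
snap('wrist','wrist2')
o=get_obs();q=o['tool_rot'];print(o['t'],o['eef_pos'],np.degrees(R.from_quat(q[[1,2,3,0]]).as_euler('ZYX')),o['contact_force'],o['torque'],o['gripper_width'])
E
```

```text
2.95 [ 0.64705549 -0.01685459  0.06817615] [-7.17881377e+00 -2.31468710e-02  1.79950659e+02] [ 0.93625738 -0.36705978 -3.82183043] [ 0.04948699 -0.1999192  -0.06802626] 0.283072711847141
```

View pics/wrist2.png

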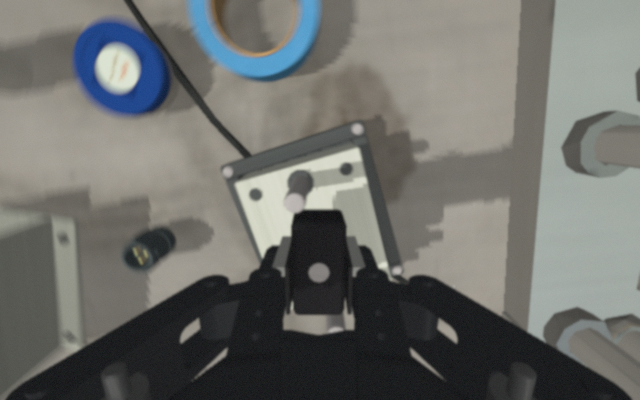

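The bar turned with the fingers: it is 19° off the block in view, disc at (319,272), and the block is still seated. I'll keep up the swings.

arm_command(
  commands=[0,0,-0.0003,0,0,-8.5,0.2,0,0,-0.001,0,0,-17,0.2,0,0,-0.0016,0,0,-25.5,0.2,0,0,-0.002,0,0,-34,0.2,0,0,-0.0023,0,0,-25.5,0.2,0,0,-0.003,0,0,-17,0.2,0,0,-0.0036,0,0,-8.5,0.2,0,0,-0.004,0,0,0,0.2],
)

```text
t: 3.75
eef_pos: [0.6465, -0.0172, 0.0719]
tool_rot: [0.0, 0.998, -0.058, -0.0]
contact_force: [0.0, -0.3, -6.9]
gripper_width: 0.283
grasp_force: 79.7
```

arm_command(
  commands=[0,0,-0.0003,0,0,-8.5,0.2,0,0,-0.001,0,0,-17,0.2,0,0,-0.0016,0,0,-25.5,0.2,0,0,-0.002,0,0,-34,0.2,0,0,-0.0023,0,0,-25.5,0.2,0,0,-0.003,0,0,-17,0.2,0,0,-0.0036,0,0,-8.5,0.2,0,0,-0.004,0,0,0,0.2],
)

```text
t: 4.55
eef_pos: [0.6465, -0.0173, 0.0759]
tool_rot: [0.001, 0.998, -0.058, -0.0]
contact_force: [-0.3, -1.2, -6.4]
gripper_width: 0.278
grasp_force: 79.9
```

arm_command(
  commands=[0,0,-0.0003,0,0,-8.5,0.2,0,0,-0.001,0,0,-17,0.2,0,0,-0.0016,0,0,-25.5,0.2,0,0,-0.002,0,0,-34,0.2,0,0,-0.0023,0,0,-25.5,0.2,0,0,-0.003,0,0,-17,0.2,0,0,-0.0036,0,0,-8.5,0.2,0,0,-0.004,0,0,0,0.2],
)

```text
t: 5.35
eef_pos: [0.647, -0.0169, 0.0805]
tool_rot: [0.0, 0.998, -0.059, 0.0]
contact_force: [-0.1, -0.0, -1.6]
gripper_width: 0.284
grasp_force: 80.7
```

```bash
python3 - <<'E'
from h import *
snap('wrist','wrist3'); c=snap('side','side3')
a=cv2.imread('pics/side3.png')[150:260,270:400]; b=cv2.imread('pics/wrist3.png')
a=cv2.resize(a,None,fx=3,fy=3); b=cv2.resize(b,(480,300))[:, :400]
cv2.imwrite('pics/m3.png',np.hstack([a[:300],b]))
o=get_obs();print(o['t'],o['eef_pos'],o['contact_force'],o['gripper_width'])
E
```

```text
5.45 [ 0.64702327 -0.01672447  0.08044137] [-0.38268404 -0.1500908  -1.67392107] 0.2853503937033999
```

View pics/m3.png

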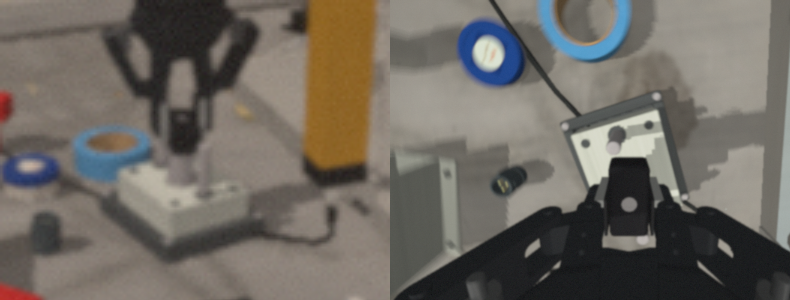

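Plug is loose (only its own weight on the wrist) and the block is still seated. Next I lift it clear.

arm_command(
  commands=[0,0,-0.001,0,0,-8.5,0.2,0,0,-0.003,0,0,-17,0.2,0,0,-0.008,0,0,-18.5,0.2,0,0,-0.018,0,0,-18.5,0.2,0,0,-0.035,0,0,-18.5,0.2,0,0,-0.055,0,0,-18.5,0.2,0,0,-0.075,0,0,-18.5,0.2,0,0,-0.085,0,0,-18.5,0.2],
)

```text
t: 6.25
eef_pos: [0.6481, -0.0168, 0.168]
tool_rot: [0.0, 0.995, 0.104, 0.002]
contact_force: [0.0, 0.1, -1.6]
gripper_width: 0.283
grasp_force: 80.7
```

```bash
python3 - <<'E'
from h import *
from scipy.spatial.transform import Rotation as R
snap('wrist','wrist4');snap('side','side4')
o=get_obs();print(o['t'],o['eef_pos'],o['contact_force'],o['gripper_width'],o['q'])
Rt=R.from_quat(o['tool_rot'][[1,2,3,0]]);p=o['eef_pos']
print(Rt.inv().apply(np.array([.475,.035,p[2]])-p), Rt.as_matrix().round(3).tolist())
a=cv2.imread('pics/side4.png')[120:290,200:400]; b=cv2.imread('pics/wrist4.png')
a=cv2.resize(a,None,fx=2.3,fy=2.3)[:360]; b=cv2.resize(b,None,fx=.9,fy=.9)[:,:330]
cv2.imwrite('pics/m4.png',np.hstack([a,b]));print(a.shape,b.shape)
E
```

```text
6.35 [ 0.64817257 -0.01662802  0.16737016] [ 0.18280261  0.06366264 -2.28755679] 0.2870578739050424 [-0.31323724  0.50999582  0.33687595  1.70417216 -0.19886574  0.95743769
 -1.2637867 ]
[-0.15871627 -0.08638845 -0.0006112 ] [[0.978, 0.207, 0.004], [0.207, -0.978, 0.0], [0.004, 0.001, -1.0]]
(360, 460, 3) (360, 330, 3)
```

View pics/m4.png

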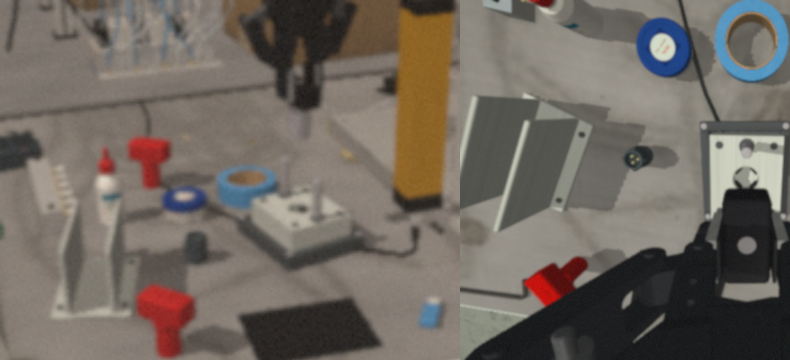

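The plug hangs straight and free of the seated block, with its disc still at (319,272) in the wrist frame, so it hasn't slipped. I'll carry it to the mat.

arm_command(
  commands=[-0.02,-0.011,0,0,0,0,0.2,-0.055,-0.03,0,0,0,0,0.2,-0.095,-0.052,0,0,0,0,0.2,-0.13,-0.07,0.02,0,0,0,0.2,-0.152,-0.083,0.05,0,0,0,0.2,-0.159,-0.086,0.085,0,0,0,0.2,-0.159,-0.086,0.105,0,0,0,0.2,-0.159,-0.086,0.112,0,0,0,0.2],
)

```text
t: 7.15
eef_pos: [0.4714, 0.0344, 0.0511]
tool_rot: [0.0, 0.995, 0.105, -0.002]
contact_force: [0.8, -0.7, -1.3]
gripper_width: 0.282
grasp_force: 80.6
```

arm_command(
  commands=[0,0,0.003,0,0,0,0.2,0,0,0.006,0,0,0,0.2,0,0,0.008,0,0,0,0.2,0,0,0.009,0,0,0,0.2],
)

```text
t: 7.55
eef_pos: [0.4748, 0.0347, 0.0455]
tool_rot: [-0.0, 0.995, 0.104, 0.001]
contact_force: [-4.3, 0.2, 19.9]
gripper_width: 0.291
grasp_force: 83.4
```

arm_command(
  commands=[0,0,-0.0008,0,0,0,0.2,0,0,-0.001,0,0,0,0.4,0,0,-0.001,0,0,0,0.6,0,0,-0.001,0,0,0,0.8,0,0,-0.001,0,0,0,0.8,0,0,-0.001,0,0,0,0.8],
)

```text
t: 8.15
eef_pos: [0.4736, 0.0346, 0.0453]
tool_rot: [0.0, 0.995, 0.105, -0.0]
contact_force: [0.3, 0.8, -0.6]
gripper_width: 0.797
grasp_force: 0.0
```

arm_command(
  commands=[0,0,-0.02,0,0,0,0.9,0,0,-0.06,0,0,0,1,0,0,-0.1,0,0,-8.5,1,0,0,-0.12,0,0,-17,1,0,0,-0.12,0,0,-25.5,1,0,0,-0.12,0,0,-34,1,0,0,-0.12,0,0,-42.5,1,0,0,-0.12,0,0,-51,1],
)

```text
t: 8.95
eef_pos: [0.4735, 0.0345, 0.1653]
tool_rot: [-0.0, 0.851, 0.525, 0.0]
contact_force: [-0.0, 0.8, 0.1]
gripper_width: 1.0
grasp_force: 0.0
```

arm_command(
  commands=[0,0,0,0,0,-8.5,1,0,0,0,0,0,-17,1,0,0,0,0,0,-25.5,1,0,0,0,0,0,-34,1,0,0,0,0,0,-39,1,0,0,0,0,0,-39,1],
)

```text
t: 9.55
eef_pos: [0.4735, 0.0345, 0.1652]
tool_rot: [-0.0, 0.629, 0.777, -0.0]
contact_force: [0.3, -0.2, -0.1]
gripper_width: 1.002
grasp_force: 0.0
```

```bash
python3 - <<'E'
from h import *
snap('wrist','wrist5')
o=get_obs();print(o['t'],o['eef_pos'],o['tool_rot'],o['contact_force'],o['gripper_width'],o['q'])
print(proj('wrist5',[.475,.035,.065]))
E
```

```text
9.6 [0.47351651 0.03441496 0.16524059] [-5.37233391e-05  6.30231690e-01  7.76407118e-01 -3.54726233e-05] [ 0.03330066 -0.78342605  0.21173775] 0.9998183905474994 [-0.26413311  0.23133163  0.06896347  2.09181572 -0.02167734  0.81921627
  0.02489639]
[320.28814589 201.13507838]
```

View pics/wrist5.png

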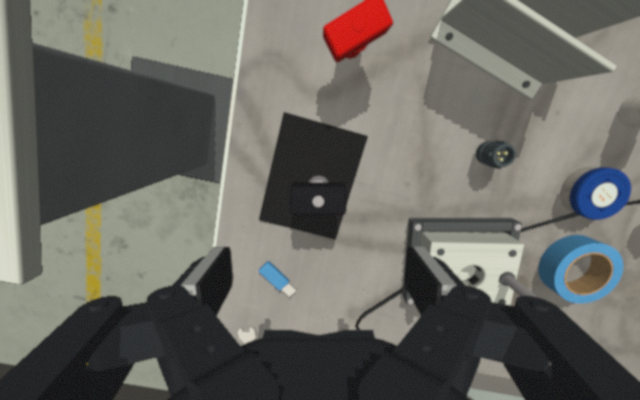

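The plug stands upright on the mat at disc (318,201), with the bar across the fingers' line. The block is seated at (470,250). The slot is at the upper right, the red look-alike at (358,28). I'll take the plug by its bar ends.

arm_command(
  commands=[0,0,0.04,0,0,0,1,0,0,0.08,0,0,0,1,0,0,0.11,0,0,0,1,0,0,0.128,0,0,0,1,0,0,0.129,0,0,0,0.8,0,0,0.129,0,0,0,0.6,0,0,0.129,0,0,0,0.45,0,0,0.129,0,0,0,0.45],
  force=50,
)

```text
t: 10.4
eef_pos: [0.4745, 0.0347, 0.0374]
tool_rot: [0.001, 0.63, 0.777, 0.001]
contact_force: [1.3, -1.0, -0.5]
gripper_width: 0.576
grasp_force: 51.8
```

arm_command(
  commands=[0,0,0,0,0,0,0.45,0,0,0,0,0,0,0.45,0,0,-0.02,0,0,0,0.45,0,0,-0.06,0,0,0,0.45,0,0,-0.1,0,0,0,0.45,0,0,-0.13,0,0,0,0.45,0,0,-0.14,0,0,0,0.45],
)

```text
t: 11.1
eef_pos: [0.4752, 0.0348, 0.1794]
tool_rot: [0.002, 0.629, 0.777, 0.002]
contact_force: [-0.1, -0.4, -2.1]
gripper_width: 0.578
grasp_force: 52.7
```

```bash
python3 - <<'E'
from h import *
w='wrist4'
f=lambda x,y:((x-460)/.9,y/.9)
A=ray(w,*f(498,229),.076);B=ray(w,*f(526,121),.076)
print('near wall top',A,B,np.linalg.norm(A-B),(A+B)/2)
w='wrist1'
A=ray(w,14,270,.076);B=ray(w,45,138,.076);C=ray(w,95,242,0.);D=ray(w,130,138,0.)
print(A,B,np.linalg.norm(A-B));print('flange',C,D,np.linalg.norm(C-D))
o=get_obs();print(o['t'],o['eef_pos'],o['tool_rot'],o['contact_force'],o['gripper_width'])
E
```

```text
near wall top [0.5541782  0.21129335 0.076     ] [0.66536993 0.18352626 0.076     ] 0.11460633591413213 [0.60977406 0.1974098  0.076     ]
[0.55409419 0.21034792 0.076     ] [0.6643014  0.18155949 0.076     ] 0.11390523255051713
flange [0.54671419 0.20273485 0.        ] [0.66275881 0.16979744 0.        ] 0.12062846253506584
11.1 [0.47523937 0.03481294 0.17943741] [0.00173854 0.62944386 0.77704082 0.00222942] [-0.09037258 -0.36983387 -2.12376055] 0.57848457930609
```

Grip is on the bar ends (0.578 × 85 = 49 mm). I'll hover beside the slot with its yaw matched and look.

arm_command(
  commands=[0.01,0.016,0,0,0,4,0.45,0.028,0.045,0,0,0,9,0.45,0.05,0.08,0,0,0,14,0.45,0.072,0.115,0,0,0,19,0.45,0.085,0.136,0,0,0,24,0.45,0.09,0.144,0,0,0,27,0.45,0.09,0.144,0,0,0,27,0.45,0.09,0.144,0,0,0,27,0.45],
)

```text
t: 11.9
eef_pos: [0.5947, 0.1518, 0.175]
tool_rot: [-0.0, 0.793, 0.609, -0.001]
contact_force: [0.8, -0.8, -2.3]
gripper_width: 0.578
grasp_force: 52.7
```

```bash
python3 - <<'E'
from h import *
snap('wrist','wrist6')
a=cv2.imread('pics/wrist6.png')[:,100:540]; cv2.imwrite('pics/m6.png',cv2.resize(a,None,fx=1.5,fy=1.5,interpolation=cv2.INTER_CUBIC))
o=get_obs();print(o['t'],o['eef_pos'],o['tool_rot'],o['contact_force'],o['gripper_width'])
E
```

```text
11.95 [0.59473125 0.15141889 0.17535997] [-1.43509716e-04  7.93217553e-01  6.08937393e-01 -1.06982720e-03] [-0.47514399 -0.62899963 -1.61688443] 0.5771704549485045
```

View pics/m6.png

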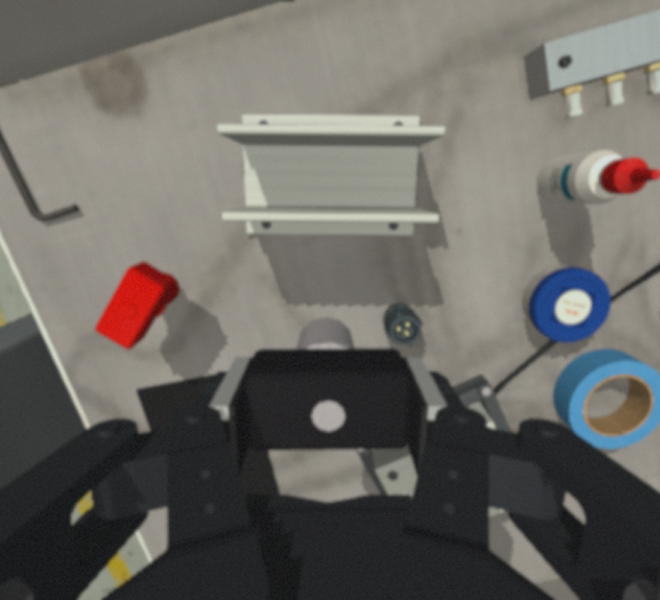

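The slot is clear. In this crop its far wall top runs (218,129)–(444,130) and its near wall top (222,216)–(438,217), parallel to the bar. The disc is at (328,416).

```bash
python3 - <<'E'
from h import *
from scipy.spatial.transform import Rotation as R
w='wrist6'; g=lambda x,y:(100+x/1.5,y/1.5)
P=[ray(w,*g(*q),.076) for q in [(218,129),(444,130.5),(222,216),(438,217.5)]]
for p in P: print(p.round(4))
d=lambda a,b:np.arctan2(b[1]-a[1],b[0]-a[0]); print(d(P[0],P[1]),d(P[2],P[3]),np.linalg.norm(P[0]-P[1]),np.linalg.norm(P[2]-P[3]))
c=np.mean(P,0); print('centre',c)
n=np.array([-np.sin(d(P[2],P[3])),np.cos(d(P[2],P[3]))]);print('wall sep',(P[0]-P[2])[:2]@n)
o=get_obs();p=o['eef_pos'];Rt=R.from_quat(o['tool_rot'][[1,2,3,0]]);M=Rt.as_matrix();print('tool y ang',np.arctan2(M[1,1],M[0,1]))
disc=ray(w,*g(328,416),p[2]+.028);print('disc',disc,'tcp',p)
print('shift for tcp',Rt.inv().apply(c-p),'for disc',Rt.inv().apply(c-disc))
E
```

```text
[0.564  0.2568 0.076 ]
[0.6773 0.2258 0.076 ]
[0.5517 0.2141 0.076 ]
[0.6657 0.1828 0.076 ]
-0.2671650952833867 -0.2676490757665361 0.11747077195792366 0.11821866891639082
centre [0.61468115 0.21988601 0.076     ]
wall sep 0.044451845287271564
tool y ang -0.2613560258415823
disc [0.59523595 0.15237583 0.20335997] tcp [0.59473125 0.15141889 0.17535997]
shift for tcp [0.07144806 0.00173322 0.09924878] for disc [0.07043584 0.00153578 0.12725069]
```

arm_command(
  commands=[0.025,0.001,0,0,0,0,0.45,0.06,0.002,0,0,0,0,0.45,0.071,0.002,0.02,0,0,0.4,0.45,0.071,0.002,0.04,0,0,0.4,0.45,0.071,0.002,0.045,0,0,0.4,0.45,0.071,0.002,0.045,0,0,0.4,0.45,0.071,0.002,0.045,0,0,0.4,0.45],
)

```text
t: 12.65
eef_pos: [0.6165, 0.2196, 0.1323]
tool_rot: [0.0, 0.796, 0.606, 0.0]
contact_force: [-0.1, 0.1, -1.8]
gripper_width: 0.578
grasp_force: 52.6
```

```bash
python3 - <<'E'
from h import *
from scipy.spatial.transform import Rotation as R
snap('wrist','wrist7')
o=get_obs();p=o['eef_pos'];Rt=R.from_quat(o['tool_rot'][[1,2,3,0]]);M=Rt.as_matrix()
print(o['t'],p,o['contact_force'],np.arctan2(M[1,1],M[0,1]),M[:,2],Rt.inv().apply(np.array([.6147,.2199,p[2]])-p))
E
```

```text
12.7 [0.61678643 0.21993781 0.13258819] [ 0.20518085  0.33214927 -1.88211042] -0.2698289836588682 [ 1.69624867e-03  5.50669335e-04 -9.99998410e-01] [-5.92613318e-04 -2.00085610e-03 -3.55992923e-06]
```

View pics/wrist7.png

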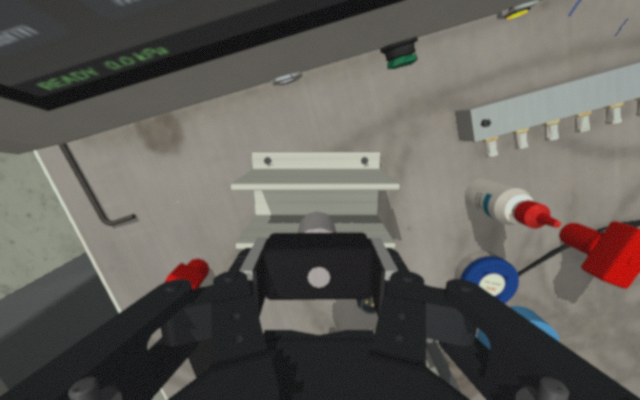

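The plug is over the slot, disc at (319,277), walls parallel to the bar. The instrument's lower edge shows near row 110, so I'll check that clearance before lowering.

```bash
python3 - <<'E'
from h import *
for z in (0,.05,.1): print(z,[ray('wrist7',*q,z).round(3) for q in [(100,142),(320,95),(500,40)]])
E
```

```text
0 [array([0.434, 0.321, 0.   ]), array([0.642, 0.306, 0.   ]), array([0.802, 0.307, 0.   ])]
0.05 [array([0.471, 0.314, 0.05 ]), array([0.641, 0.302, 0.05 ]), array([0.772, 0.303, 0.05 ])]
0.1 [array([0.507, 0.307, 0.1  ]), array([0.639, 0.298, 0.1  ]), array([0.741, 0.299, 0.1  ])]
```

arm_command(
  commands=[0,-0.001,0.02,0,0,0,0.45,0,-0.001,0.04,0,0,0,0.45,0,-0.001,0.06,0,0,0,0.45,0,-0.001,0.075,0,0,0,0.45,0,-0.001,0.084,0,0,0,0.45,0,-0.001,0.087,0,0,0,0.45,0,-0.001,0.087,0,0,0,0.45],
)

```text
t: 13.4
eef_pos: [0.6154, 0.2209, 0.0445]
tool_rot: [0.0, 0.796, 0.606, 0.0]
contact_force: [-0.4, -0.6, -1.1]
gripper_width: 0.578
grasp_force: 52.7
```

arm_command(
  commands=[0,0,0.002,0,0,0,0.45,0,0,0.004,0,0,0,0.45,0,0,0.0055,0,0,0,0.45,0,0,0.0055,0,0,0,0.45],
)

```text
t: 13.8
eef_pos: [0.6154, 0.221, 0.0394]
tool_rot: [0.0, 0.795, 0.606, 0.0]
contact_force: [-1.1, 0.3, 3.0]
gripper_width: 0.574
grasp_force: 53.0
```

Contact with the floor at the expected height (0.0394). I'll release gently and withdraw straight up.

arm_command(
  commands=[0,0,0,0,0,0,0.45,0,0,0,0,0,0,0.6,0,0,0,0,0,0,0.75,0,0,0,0,0,0,0.85,0,0,0,0,0,0,0.85,0,0,0,0,0,0,0.85],
)

```text
t: 14.4
eef_pos: [0.6151, 0.2208, 0.0387]
tool_rot: [0.0, 0.795, 0.606, -0.0]
contact_force: [0.4, 0.3, -0.3]
gripper_width: 0.847
grasp_force: 0.0
```

arm_command(
  commands=[0,0,-0.01,0,0,0,0.85,0,0,-0.03,0,0,0,0.85,0,0,-0.06,0,0,0,0.85,0,0,-0.1,0,0,0,0.85,0,0,-0.13,0,0,0,0.85,0,0,-0.14,0,0,0,0.85,0,0,-0.14,0,0,0,0.85],
)

```text
t: 15.1
eef_pos: [0.6161, 0.2213, 0.181]
tool_rot: [0.0, 0.795, 0.606, 0.002]
contact_force: [-0.5, -0.1, 0.4]
gripper_width: 0.853
grasp_force: 0.0
```

```bash
python3 - <<'E'
from h import *
snap('wrist','wrist8');snap('side','side8')
a=cv2.imread('pics/side8.png')[150:300,190:370]; b=cv2.imread('pics/wrist8.png')
a=cv2.resize(a,(432,360)); b=cv2.resize(b,None,fx=.9,fy=.9)[:,120:480]
cv2.imwrite('pics/m8.png',np.hstack([a,b]))
o=get_obs();print(o['t'],o['eef_pos'],o['contact_force'],o['gripper_width'],proj('wrist8',[.6152,.2209,.067]))
E
```

```text
15.2 [0.61434067 0.22067257 0.17778807] [ 0.34328857 -0.21177823 -0.43865401] 0.8448003049858752 [316.70826555 198.38676837]
```

View pics/m8.png

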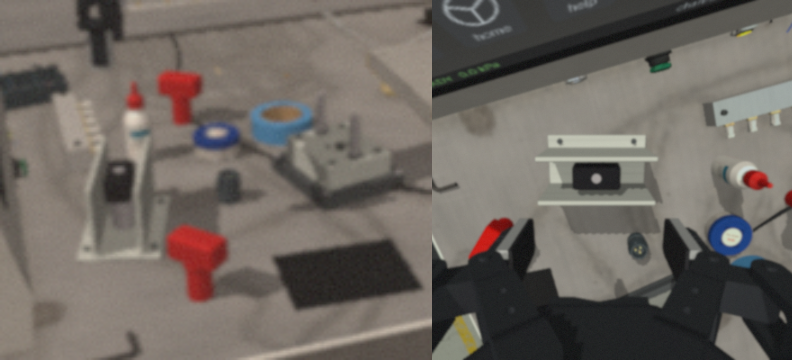

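The plug stands upright mid-slot: its disc is at frame pixel (316,198), which matches the prediction. The block is seated, the bystanders haven't moved, and the hand is clear.

```bash
python3 -c "
from station import hand_in
print(hand_in())"
```

```text
the job is handed in; nothing more can be done
None
```

The plug was twisted free with the block still down in its cradle, stood on the mat, regripped by the bar ends and left upright on the slot floor; I handed the job in at about 15 s, and no verdict came back.

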